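# Put the packing kit back in its tray

## Robot

A 6-joint arm with a two-finger parallel gripper is mounted at the origin on the work surface; the furniture and walls round the work are solid. World frame = base frame: x ahead of the robot, y to its left, z up, the work surface at z = 0. Lengths are in m, angles in rad, forces in N, time in s.
With the tool pointing down it reaches from about 0.425 to 0.925 m from the base axis. Payload 12.5 kg.
Tool frame: the origin (TCP) lies between the finger pads; the fingertips stand 25 mm ahead of it and the grasp point (between the pads) lies 6 mm ahead of it; x points along the fingers, z is the direction in which the jaws open and shut, and the axes are right-handed (so a half turn about x gives the same grasp; the last joint's range is limited). The gripper opens to 85 mm and grips with 20 to 120 N. Pads are 22 mm wide; open, the fingers measure 114 mm over their backs; the gripper's body (76 mm by 85 mm) begins 54 mm behind the grasp point. The pads swing forward as they close: fully open they stand 13 mm farther back than shut.
Start: joints at [1.211, 0.491, 1.559, -0, 1.092, -0.106], TCP at [0.157, 0.605, 0.256] pointing down, gripper open.
Joint ranges: [-3.1, 3.1], [-0.84, 2.19], [0.05, 2.79], [-1.13, 4.28], [0.06, 2.93], [-2.69, 2.69]. Speed limits (rad/s): [2.22, 2.22, 2.79, 3.14, 3.14, 3.14].

## Interface

Orientations are given as a rotation vector (axis times angle).
In Python, from cell import * gives the robot as it stands.
- The arm moves only by the tool apply_moves, never from a script. Its argument "targets" is a list of rows, each an object with "linear": the shift along the tool's x, y, z in m, a list of three; "angular": the turn, a rotation vector about the tool's x, y, z in rad, a list of three. In form: [{"linear": [dx, dy, dz], "angular": [ax, ay, az]}, ...]. A call has 1 to 12 rows; each row is the pose to reach, as a shift and turn from the pose commanded when the call began, along the tool's axes at that moment; what a row does not reach only later rows make up. A row lasts 1/10 s, in which the tool goes at most 50 mm and 8.59 degrees, less where a joint would pass 70% of its speed; a pose out of reach is approached as far as the arm can. A call with a gripper value outside its range is refused whole. "claw" is the opening in per cent of the stroke, from 0 (shut) to 100 (fully open), set as the call begins (left out, the last holds). The fingers move at their own pace and stop on an object; the grip force is fixed at half the most. Time passes only in rows, so rows that repeat a pose let the fingers close. It gives the time, the measured TCP pose, the force and the opening at its end, in the units of the state.
- state(): the state, without advancing time (a new reading comes with each control period).
- get_image(name): name is "side" or "top"; returns the picture (480x640x3 uint8, blue, green, red); there is no depth.
- camera_info(name): a dict with "camera_matrix" (3x3 intrinsics, pixels), "rvec" (rotation vector, rad) and "tvec" (3), from world to camera coordinates, as OpenCV has them. Camera axes: x right, y down, z forward; pixel columns grow to the right and rows downward; lengths in m; the calibration is good to about 2 mm. A picture is of the moment at which its call begins. camera_info takes no time and is no camera call.
- finish_job(): hands the job in, once; it reports no verdict.
Trained networks look in the newest picture that a camera, given by its name, has taken for a name from the list of things; names that differ only in an ending like _2 or _b are one class to them, and where a whole thing is asked for, a point or a joint stands for the part that bears it (a point fixed in the world has none). Each returns a list of dicts, best first, with "conf" (0 to 1); they miss things now and then, are a little off and sometimes report something else, mostly with a low value. They report only what shows in the picture. A call takes as long as a camera call. They do not tell look-alikes from the thing itself.
- spot_in(camera, label): "extent" ([centre column, centre row, width, height] in pixels, round what is visible of it).
- regions_of(camera, label): "pixels" (480x640 bool, what is visible of it) and "extent" ([centre column, centre row, width, height] in pixels, round what is visible of it).
The state is a dict: "time_s": time; "q": joint angles; "joint_velocities": joint speeds; "joint_efforts": joint torques, N m; "ee_pos": TCP position; "tool_rot": TCP orientation; "wrist_force": force on the tool from outside, world axes, zero at the start; "ft_torque": the same for the moment, N m; "gripper_width": finger opening in m.
Only numpy, scipy, OpenCV 4.12 (cv2) and the standard library are available. Lean on these libraries where they do the work, as an engineer would, in place of code of your own. Each camera call takes 0.05 s, during which the arm holds its last target. There are 200 camera calls.

## Task

Put the packing kit back in its tray, each item lying fully down on the floor of the cut-out made for it: the yellow cutter, the white marker pen, the block of buff tags and the small blue box. They lie loose on the bench beside it. The yellow pencil and the red box among them are not part of the kit: leave them where they lie.

Things in the scene. Friction and masses are not known exactly. Their poses are not given: they have to be found in the camera images.
- cutter_mid (a point): Yellow snap-blade cutter, flat on the bench, 173 mm long (along its y), 22 mm wide (x); the yellow body to grip is a 13 mm thick bar from y = -58 to +86 mm, blade at the -y end. Point: middle of its length and width, 6.5 mm above its underside. Either way round is right in its cut-out.
- marker_mid (a point): White marker pen with a black cap, 135 mm long (along its y), 17 mm wide, 16 mm high, roughly round. Point: its centre, 8 mm above its underside. Lies on the bench; either way round is right in its cut-out.
- tags_mid (a point): Block of buff luggage tags, 95 (x) x 48 (y) x 18 (z) mm, flat on the bench. Point: its centre, 9 mm above its underside. (Mind the room: past the bench's far edge, behind the tray, stands a big carton higher than the bench, from x = 0.72 m on for y above 0.15 m; keep the hand on the near side of it.)
- blue_box_mid (a point): Small blue card box, closed, in front of the robot (not the one stacked far off to the right), 72 (x) x 51 (y) x 35 (z) mm. Point: its centre, 17.5 mm above its underside.
- insert_cutter_seat (a point): Dark-grey rigid tool insert, 198 x 83 mm, top 18 mm above the bench, one of four side by side in a grey tray (rim 25 mm high) in random order, fixed. Its centred cut-out 188 x 36 mm (longest), 8 mm deep with a teal floor, is for the cutter; finger scoop 44 mm long, 75 mm wide across its middle, as deep. Point: centre of the cut-out's floor, 10 mm above the bench; x along the insert's length, z up.
- insert_marker_seat (a point): Dark-grey rigid tool insert, 198 x 83 mm, top 18 mm above the bench, one of four side by side in a grey tray (rim 25 mm high) in random order, fixed. Its centred cut-out 150 x 31 mm with round ends, 8 mm deep with a teal floor, is for the marker pen; finger scoop 44 mm long, 75 mm wide across its middle, as deep. Point: centre of the cut-out's floor, 10 mm above the bench; x along the insert's length, z up.
- insert_tags_seat (a point): Dark-grey rigid tool insert, 198 x 83 mm, top 18 mm above the bench, one of four side by side in a grey tray (rim 25 mm high) in random order, fixed. Its centred cut-out 110 x 62 mm, 8 mm deep with a teal floor, is for the block of tags; finger scoop 32 mm long, 75 mm wide across its middle, as deep. Point: centre of the cut-out's floor, 10 mm above the bench; x along the insert's length, z up.
- insert_box_seat (a point): Dark-grey rigid tool insert, 198 x 83 mm, top 18 mm above the bench, one of four side by side in a grey tray (rim 25 mm high) in random order, fixed. Its centred cut-out 87 x 66 mm (shortest), 8 mm deep with a teal floor, is for the blue box; finger scoop 32 mm long, 75 mm wide across its middle, as deep. Point: centre of the cut-out's floor, 10 mm above the bench; x along the insert's length, z up.
- pencil_mid (a point): Yellow pencil, 136 mm long (along its y), 7 mm thick, on the bench; does not belong in the tray. Point: its centre, 3.5 mm up.
- red_box_mid (a point): Red card box in front of the robot, 102 (x) x 64 (y) x 45 (z) mm, on the bench; does not belong in the tray. Point: its centre, 22.5 mm up.
Things that resemble listed ones, but are neither listed nor needed, are in the scene too. Of the things that look like the part that bears marker_mid, take the one that is farthest from the robot's base at the start.

How it is judged:
By the outcome, as a careful person would: the job done as asked, in the order asked, and still so for the second after the job is handed in, with the robot touching nothing.
It also fails if it takes over 102 s, if anything falls off the work surface, if the arm or the gripper's body presses on something with over 40 N, if the wrist force passes 120 N, or if a joint passes its speed limit or range.

## Working session

There is one attempt and no reset: what is moved stays moved. The work goes in short steps, Python scripts to look and compute and a tool call to move; the robot and the scene stay as the last step left them, time stands still between calls to the robot, and variables do not carry over. Pictures are saved under pics/ and viewed, about 12 in all and at most 16, crops included, and the job is handed in when it is done.

Besides the shell and the picture viewer there is one more tool, called after ">>>" as name(argument=value, ...), one argument or row to a line, values as JSON. apply_moves: Moves the arm, as the interface text tells. Its arguments: {"type":"object","properties":{"targets":{"type":"array","items":{"type":"object","properties":{"linear":{"type":"array","items":{"type":"number"}},"angular":{"type":"array","items":{"type":"number"}}}}},"claw":{"type":"number"}},"required":["targets"]}

```bash
ls; mkdir -p pics
python3 - <<'E'
from cell import *
import cv2
s=state(); print({k:s[k] for k in("time_s","ee_pos","tool_rot","gripper_width")})
for n in("top","side"):
    cv2.imwrite(f"pics/{n}0.png",get_image(n)); c=camera_info(n); print(n,c)
    for l in["cutter_mid","marker_mid","tags_mid","blue_box_mid","insert_cutter_seat","insert_marker_seat","insert_tags_seat","insert_box_seat","pencil_mid","red_box_mid"]:
        print(l,[(d["extent"],round(d["conf"],2)) for d in spot_in(n,l)])
E
```

```text
pics
{'time_s': 0.0, 'ee_pos': array([0.15686945, 0.60480292, 0.25574496]), 'tool_rot': array([-1.02075225,  1.31959467,  1.01983347]), 'gripper_width': 0.08545514730896286}
top {'camera_matrix': array([[492.38948193,   0.        , 325.33273014],
       [  0.        , 492.38948193, 240.68414447],
       [  0.        ,   0.        ,   1.        ]]), 'rvec': array([ 2.17473004, -2.13315125,  0.15847035]), 'tvec': array([0.01823615, 0.42892395, 1.11603611])}
cutter_mid [([392.8, 150.7, 65.2, 23.4], 0.87)]
marker_mid [([359.0, 274.5, 28.8, 48.2], 0.89), ([382.2, 185.7, 49.6, 9.5], 0.87), ([426.6, 303.2, 20.0, 55.8], 0.74), ([487.2, 349.1, 16.0, 55.5], 0.64)]
tags_mid [([478.6, 205.6, 45.3, 25.1], 0.89)]
blue_box_mid [([473.9, 162.1, 32.5, 26.6], 0.75)]
insert_cutter_seat [([181.0, 201.9, 46.6, 80.7], 0.74)]
insert_marker_seat [([285.4, 213.4, 48.3, 84.1], 0.89)]
insert_tags_seat [([250.1, 208.9, 46.6, 88.7], 0.89)]
insert_box_seat [([212.3, 204.6, 50.4, 84.3], 0.9)]
pencil_mid [([393.7, 226.3, 51.0, 7.2], 0.57)]
red_box_mid [([479.6, 246.5, 47.6, 30.3], 0.57)]
side {'camera_matrix': arra
[... 248 characters left out ...]
 1.33683974])}
cutter_mid []
marker_mid [([308.0, 277.3, 27.3, 28.0], 0.8), ([383.1, 266.1, 32.9, 22.9], 0.77), ([309.1, 382.9, 57.5, 18.1], 0.76), ([316.6, 323.5, 51.9, 9.3], 0.51)]
tags_mid [([422.0, 324.8, 39.0, 36.0], 0.59)]
blue_box_mid [([448.5, 302.0, 31.3, 34.4], 0.93)]
insert_cutter_seat [([287.0, 186.1, 61.6, 22.9], 0.57)]
insert_marker_seat [([316.4, 227.6, 63.5, 28.9], 0.79), ([296.5, 202.3, 59.8, 26.4], 0.69), ([288.3, 187.5, 66.0, 25.2], 0.2)]
insert_tags_seat [([305.2, 216.1, 57.1, 29.3], 0.86)]
insert_box_seat [([297.7, 202.4, 59.2, 26.8], 0.62)]
pencil_mid [([357.3, 285.6, 20.8, 33.2], 0.67), ([297.0, 202.1, 57.7, 30.8], 0.47)]
red_box_mid [([388.0, 334.1, 46.8, 47.4], 0.7)]
```

View pics/top0.png

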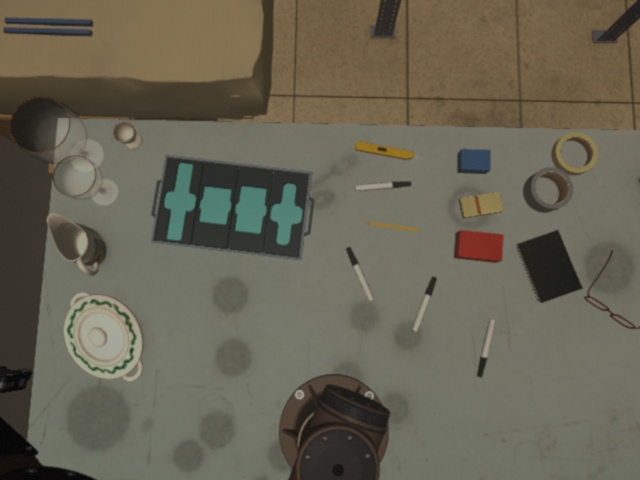

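View pics/side0.png

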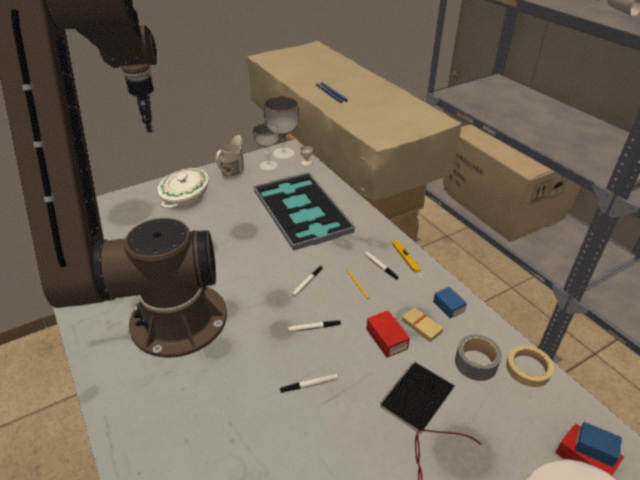

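The top view shows the tray at about (235,208). Its cut-outs from left to right are long/cutter (181,202), two wide ones (215,205) and (250,209), and round-ended/marker (286,213). White pens lie at (382,186), (359,275), (425,303) and (487,348). The far one at (382,186) looks right. The cutter is at (385,151), tags (480,205), blue box (475,161), red box (480,246) and pencil (393,226).

```bash
cat > h.py <<'E'
from cell import *
import numpy as np, cv2
from scipy.optimize import minimize
from scipy.spatial.transform import Rotation as Rn
def proj(n,P):
    c=camera_info(n); return cv2.projectPoints(np.float64(P).reshape(-1,1,3),c["rvec"],c["tvec"],c["camera_matrix"],None)[0].reshape(-1,2)
def unproj(n,uv,z):
    c=camera_info(n); R=cv2.Rodrigues(c["rvec"])[0]; o=-R.T@c["tvec"]
    d=(R.T@np.linalg.inv(c["camera_matrix"])@np.c_[np.float64(uv).reshape(-1,2),np.ones(len(np.float64(uv).reshape(-1,2)))].T).T
    return o+d*((z-o[2])/d[:,2])[:,None]
def fit(n,mask,size,z0):
    """x,y,yaw of a box (sx,sy,sz), underside at z0, whose silhouette matches the mask; and IoU"""
    m=mask.astype(np.uint8); ys,xs=np.nonzero(m)
    p=unproj(n,np.c_[xs,ys],z0+size[2]); r=cv2.minAreaRect(p[:,:2].astype(np.float32)*1000)
    b=cv2.boxPoints(r); e=b[1]-b[0]; f=b[2]-b[1]; L=e if np.hypot(*e)>np.hypot(*f) else f
    yaw=np.arctan2(L[1],L[0])-(0 if size[0]>=size[1] else np.pi/2); S=4
    big=cv2.resize(m,None,fx=S,fy=S,interpolation=cv2.INTER_LINEAR)
    corners=np.array([[i,j,k] for i in(-.5,.5) for j in(-.5,.5) for k in(0,1)])*size
    def cost(v):
        P=corners@Rn.from_euler("z",v[2]).as_matrix().T+[v[0],v[1],z0]
        h=cv2.convexHull(((proj(n,P)+.5)*S).astype(np.float32)); q=np.zeros_like(big)
        cv2.fillPoly(q,[np.round(h*16).astype(np.int32)],1,shift=4)
        return 1-(q&big).sum()/(q|big).sum()
    x0=[r[0][0]/1000,r[0][1]/1000,yaw]
    o=minimize(cost,x0,method="Nelder-Mead",options=dict(initial_simplex=np.array(x0)+np.array([[0,0,0],[.01,0,0],[0,.01,0],[0,0,.1]])))
    return np.r_[o.x[:2],(np.degrees(o.x[2])+90)%180-90,1-o.fun]
def go(xyz,jaw,s=None,quiet=False):
    """tool-frame shift and turn from the present pose to TCP xyz, pointing down, jaw axis at world angle jaw (deg, mod 180)"""
    s=s or state(); R0=Rn.from_rotvec(s["tool_rot"]).as_matrix(); best=None
    for a in(jaw,jaw+180):
        z=np.array([np.cos(np.radians(a)),np.sin(np.radians(a)),0]); x=np.array([0,0,-1.]); R=np.c_[x,np.cross(z,x),z]
        w=Rn.from_matrix(R0.T@R).as_rotvec()
        print("lin",np.round(R0.T@(np.array(xyz)-s["ee_pos"]),4),"ang",np.round(w,4), "deg %.0f"%np.degrees(np.linalg.norm(w)))
E
python3 - <<'E'
from h import *
s=state(); R=Rn.from_rotvec(s["tool_rot"]).as_matrix(); print("tool axes\n",R.round(3),s["q"].round(3))
get_image("top"); get_image("side")
L={"cutter_mid":((.022,.173,.013),0),"marker_mid":((.017,.135,.016),0),"tags_mid":((.095,.048,.018),0),"blue_box_mid":((.072,.051,.035),0),"pencil_mid":((.007,.136,.007),0),"red_box_mid":((.102,.064,.045),0),
**{f"insert_{k}_seat":((.198,.083,.001),.017) for k in("cutter","marker","tags","box")}}
for l,(sz,z) in L.items():
    for n in("top","side"):
        for d in regions_of(n,l):
            if d["conf"]>.4: f=fit(n,d["pixels"],sz,z); print(l,n,round(d["conf"],2),d["extent"][:2],f.round(4),"r",np.hypot(*f[:2]).round(3))
im=get_image("top")
cv2.imwrite("pics/crop1.png",cv2.resize(im[130:270,140:520],None,fx=2.1,fy=2.1,interpolation=cv2.INTER_CUBIC))
# teal blobs
hsv=cv2.cvtColor(im,cv2.COLOR_BGR2HSV); m=cv2.inRange(hsv,(75,60,60),(100,255,255)); nl,lab,st,ce=cv2.connectedComponentsWithStats(m)
for i in range(1,nl):
    if st[i,4]>300:
        ys,xs=np.nonzero(lab==i); p=unproj("top",np.c_[xs,ys],.010)[:,:2]; r=cv2.minAreaRect((p*1000).astype(np.float32)); print("teal",ce[i].round(1),np.round(r[0],1),np.round(r[1],1),round(r[2],1),"area",st[i,4])
E
```

```text
tool axes
 [[ 0.    -0.968  0.251]
 [ 0.     0.251  0.968]
 [-1.    -0.     0.   ]] [ 1.211  0.491  1.559 -0.     1.092 -0.106]
cutter_mid top 0.9 [392.8, 150.0] [  0.6559  -0.1258 -11.5881   0.7126] r 0.668
cutter_mid side 0.52 [406.2, 260.1] [  0.6557  -0.1225 -11.9867   0.7343] r 0.667
marker_mid top 0.96 [486.6, 347.4] [ 0.1904 -0.3461 75.6578  0.6613] r 0.395
marker_mid top 0.85 [425.8, 304.1] [ 0.2887 -0.2075 69.6106  0.7138] r 0.356
marker_mid top 0.72 [382.2, 187.1] [ 0.5692 -0.1085  7.3764  0.7138] r 0.579
marker_mid top 0.55 [359.5, 275.6] [ 3.54800e-01 -5.40000e-02 -6.54614e+01  7.49500e-01] r 0.359
marker_mid side 0.92 [307.2, 383.9] [ 0.1901 -0.3459 73.9533  0.6152] r 0.395
marker_mid side 0.85 [315.9, 326.0] [ 0.2889 -0.2041 68.5104  0.5527] r 0.354
marker_mid side 0.48 [306.3, 281.4] [ 3.50300e-01 -5.41000e-02 -6.32101e+01  6.17000e-01] r 0.354
marker_mid side 0.47 [381.9, 267.4] [ 0.5707 -0.108   0.194   0.673 ] r 0.581
tags_mid top 0.98 [479.8, 204.4] [  0.5263  -0.3449 -78.763    0.9574] r 0.629
tags_mid side 0.64 [421.1, 324.8] [  0.5259  -0.3406 -80.8532   0.9414]
[... 850 characters left out ...]
5222  0.381  -4.8196  0.9439] r 0.646
insert_marker_seat top 0.85 [285.5, 214.2] [ 0.4947  0.1204 -5.8336  0.9706] r 0.509
insert_marker_seat side 0.93 [317.9, 230.4] [ 0.4969  0.1271 -4.9739  0.9235] r 0.513
insert_tags_seat top 0.9 [250.2, 209.0] [ 0.5029  0.2056 -5.4968  0.9569] r 0.543
insert_tags_seat side 0.82 [306.4, 214.8] [ 0.5038  0.2082 -5.7637  0.9461] r 0.545
insert_box_seat side 0.91 [298.4, 202.4] [ 0.5148  0.2939 -5.6287  0.9522] r 0.593
teal [179.5 201.2] [520.9 374.9] [190.   76.1] 3.6 area 1506
teal [285.9 213.5] [495.4 121.2] [147.9  76.3] 1.9 area 1189
teal [215.  205.1] [511.9 291.1] [77.  89.5] 84.4 area 1087
teal [250.4 209.4] [503.1 206.2] [113.9  74.6] 0.2 area 1306
```

View pics/crop1.png

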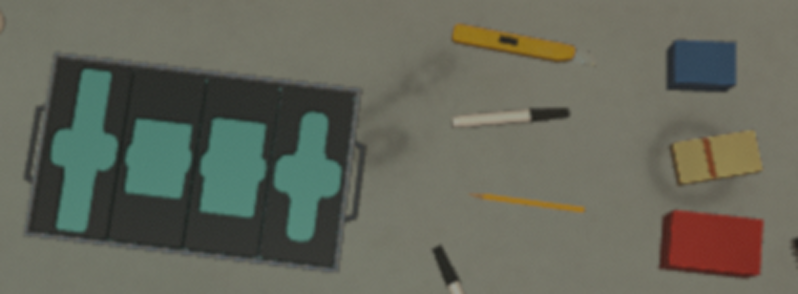

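There are four white pens: (382,186) at r=0.58 m, (359,275) at 0.36, (425,303) at 0.36 and (487,348) at 0.40. The farthest, (382,186), is the one to take, and the crop confirms it is a white pen with a black cap. Teal lengths of 190, 89.5, 114 and 148 mm confirm the cut-out order from left: cutter, box, tags, marker. I will work in the order asked.

Run:
```python
from h import *
for n,uv,z in(("marker",[(355.7,188.1),(411.4,183.3)],.008),("cutter",[(356,145.5),(414,156.2)],.0065)):
    p=unproj("top",uv,z); d=p[1]-p[0]; print(n,p.round(4),np.degrees(np.arctan2(d[1],d[0])), np.hypot(*d[:2]))
s=state(); go((.45,.36,.26),-10.5,s); go((.656,-.124,.15),-10.5,s)
```

```text
marker [[ 0.5608 -0.0444  0.008 ]
 [ 0.5755 -0.1788  0.008 ]] -83.75007517768958 0.13521107894294065
cutter [[ 0.6677 -0.0441  0.0065]
 [ 0.6438 -0.1858  0.0065]] -99.58567956008106 0.14364808024789702
lin [-0.0037 -0.3452 -0.1636] ang [ 1.5003e+00  1.0000e-04 -1.0000e-04] deg 86
lin [-0.0037 -0.3452 -0.1636] ang [-1.6413e+00  1.0000e-04  1.0000e-04] deg 94
lin [ 0.1063 -0.6661 -0.5804] ang [ 1.5003e+00  1.0000e-04 -1.0000e-04] deg 86
lin [ 0.1063 -0.6661 -0.5804] ang [-1.6413e+00  1.0000e-04  1.0000e-04] deg 94
```

>>> apply_moves(
  targets=[
    {"linear":[0,-0.345,-0.164],"angular":[1.485,0,0]},
    {"linear":[0,-0.345,-0.164],"angular":[1.485,0,0]},
    {"linear":[0,-0.345,-0.164],"angular":[1.485,0,0]},
    {"linear":[0,-0.345,-0.164],"angular":[1.485,0,0]},
    {"linear":[0,-0.345,-0.164],"angular":[1.485,0,0]},
    {"linear":[0,-0.345,-0.164],"angular":[1.485,0,0]},
    {"linear":[0,-0.345,-0.164],"angular":[1.485,0,0]},
    {"linear":[0,-0.345,-0.164],"angular":[1.485,0,0]},
    {"linear":[0.1,-0.664,-0.583],"angular":[1.485,0,0]},
    {"linear":[0.1,-0.664,-0.583],"angular":[1.485,0,0]},
    {"linear":[0.1,-0.664,-0.583],"angular":[1.485,0,0]},
    {"linear":[0.1,-0.664,-0.583],"angular":[1.485,0,0]},
  ],
  claw=50,
)

```text
time_s: 3.45
ee_pos: [0.5262, 0.1766, 0.2188]
tool_rot: [0.132, 1.566, -0.132]
wrist_force: [0.1, 0.8, -0.4]
gripper_width: 0.0428
```

Run:
```python
from h import *
s=state(); print(s["time_s"],s["ee_pos"],s["q"].round(2),s["gripper_width"],s["wrist_force"].round(1)); go((.6535,-.126,.10),-9.6,s)
```

```text
3.45 [0.52616215 0.17658599 0.21882744] [0.2  0.43 1.78 0.   0.93 0.37] 0.04277527703135146 [ 0.1  0.8 -0.4]
lin [ 0.1188 -0.2771  0.1761] ang [-0.0005  0.0005 -0.0003] deg 0
lin [ 0.1188 -0.2771  0.1761] ang [ 3.141e+00 -4.000e-04 -7.000e-04] deg 180
```

>>> apply_moves(
  targets=[
    {"linear":[0.119,-0.277,0.176],"angular":[0,0,0]},
    {"linear":[0.119,-0.277,0.176],"angular":[0,0,0]},
    {"linear":[0.119,-0.277,0.176],"angular":[0,0,0]},
    {"linear":[0.119,-0.277,0.176],"angular":[0,0,0]},
    {"linear":[0.119,-0.277,0.176],"angular":[0,0,0]},
    {"linear":[0.119,-0.277,0.176],"angular":[0,0,0]},
    {"linear":[0.119,-0.277,0.176],"angular":[0,0,0]},
    {"linear":[0.119,-0.277,0.176],"angular":[0,0,0]},
    {"linear":[0.119,-0.277,0.176],"angular":[0,0,0]},
    {"linear":[0.119,-0.277,0.176],"angular":[0,0,0]},
  ],
)

```text
time_s: 4.45
ee_pos: [0.6526, -0.1232, 0.1003]
tool_rot: [0.132, 1.567, -0.131]
wrist_force: [0.1, 0.5, 0.3]
gripper_width: 0.0426
```

Run:
```python
from h import *
im=get_image("top"); cv2.imwrite("pics/t2.png",cv2.resize(im[100:250,300:500],None,fx=3,fy=3))
s=state(); print(s["time_s"],s["ee_pos"],s["q"].round(2),s["gripper_width"],s["wrist_force"].round(1)); go((.6535,-.126,.032),-9.6,s)
```

```text
4.5 [ 0.65271913 -0.12291842  0.10059701] [-0.29  0.72  1.59  0.    0.83 -0.12] 0.04275915069119449 [ 0.1  0.8 -0. ]
lin [ 0.0686 -0.0029  0.0013] ang [ 0.0008  0.0004 -0.0001] deg 0
lin [ 0.0686 -0.0029  0.0013] ang [-3.1408e+00  2.0000e-04  6.0000e-04] deg 180
```

>>> apply_moves(
  targets=[
    {"linear":[0.03,-0.003,0.001],"angular":[0,0,0]},
    {"linear":[0.05,-0.003,0.001],"angular":[0,0,0]},
    {"linear":[0.06,-0.003,0.001],"angular":[0,0,0]},
    {"linear":[0.064,-0.003,0.001],"angular":[0,0,0]},
    {"linear":[0.064,-0.003,0.001],"angular":[0,0,0]},
  ],
)

```text
time_s: 5.0
ee_pos: [0.6535, -0.1267, 0.0364]
tool_rot: [0.131, 1.566, -0.131]
wrist_force: [-0.5, -0.1, -0.7]
gripper_width: 0.0425
```

Run:
```python
from h import *
s=state(); print(s["time_s"],s["ee_pos"],s["gripper_width"],s["wrist_force"].round(1)); go((.6535,-.126,.032),-9.6,s)
im=get_image("side"); cv2.imwrite("pics/s3.png",cv2.resize(im[170:320,320:480],None,fx=4,fy=4,interpolation=cv2.INTER_CUBIC))
```

```text
5.0 [ 0.65352103 -0.12666348  0.03638063] 0.04245877761059128 [-0.5 -0.1 -0.7]
lin [ 0.0044  0.0007 -0.0001] ang [ 0.0004  0.0003 -0.0001] deg 0
lin [ 0.0044  0.0007 -0.0001] ang [-3.1412e+00  1.0000e-04  5.0000e-04] deg 180
```

View pics/s3.png

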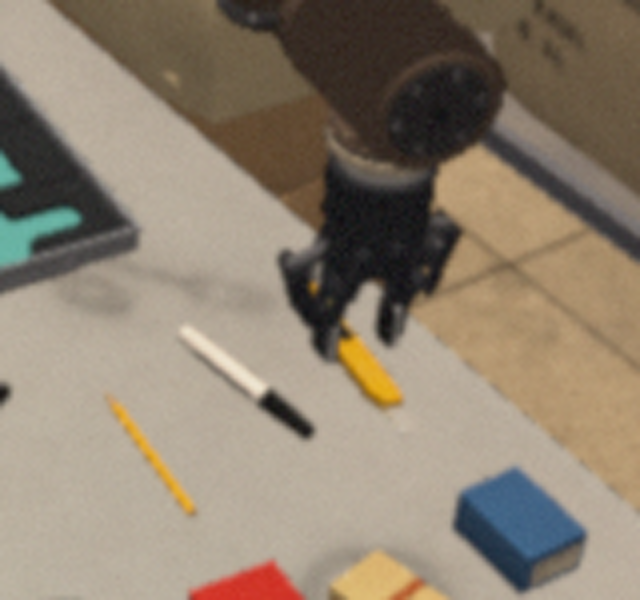

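The crop shows the jaws straddling the cutter, with the near finger at crop (328,350) and the far finger at (390,335). I'll go a little lower and close.

>>> apply_moves(
  targets=[
    {"linear":[0.003,0,0],"angular":[0,0,0]},
    {"linear":[0.005,0,0],"angular":[0,0,0]},
    {"linear":[0.005,0,0],"angular":[0,0,0]},
  ],
)

```text
time_s: 5.35
ee_pos: [0.6533, -0.1272, 0.031]
tool_rot: [0.132, 1.567, -0.132]
wrist_force: [-0.7, 0.9, -0.6]
gripper_width: 0.0427
```

>>> apply_moves(
  targets=[
    {"linear":[0,0,0],"angular":[0,0,0]},
    {"linear":[0,0,0],"angular":[0,0,0]},
    {"linear":[0,0,0],"angular":[0,0,0]},
    {"linear":[0,0,0],"angular":[0,0,0]},
    {"linear":[0,0,0],"angular":[0,0,0]},
    {"linear":[0,0,0],"angular":[0,0,0]},
  ],
  claw=0,
)

```text
time_s: 5.95
ee_pos: [0.6536, -0.1273, 0.0314]
tool_rot: [0.132, 1.566, -0.132]
wrist_force: [-0.8, 0.6, 5.4]
gripper_width: 0.0195
```

>>> apply_moves(
  targets=[
    {"linear":[-0.02,0,0],"angular":[0,0,0]},
    {"linear":[-0.06,0,0],"angular":[0,0,0]},
    {"linear":[-0.1,0,0],"angular":[0,0,0]},
    {"linear":[-0.12,0,0],"angular":[0,0,0]},
    {"linear":[-0.12,0.04,-0.018],"angular":[-0.14,0,0]},
    {"linear":[-0.12,0.08,-0.036],"angular":[-0.28,0,0]},
    {"linear":[-0.12,0.12,-0.054],"angular":[-0.42,0,0]},
    {"linear":[-0.12,0.16,-0.072],"angular":[-0.56,0,0]},
    {"linear":[-0.12,0.2,-0.09],"angular":[-0.7,0,0]},
    {"linear":[-0.12,0.24,-0.108],"angular":[-0.84,0,0]},
    {"linear":[-0.12,0.28,-0.126],"angular":[-0.98,0,0]},
    {"linear":[-0.12,0.32,-0.144],"angular":[-1.12,0,0]},
  ],
)

```text
time_s: 7.15
ee_pos: [0.564, 0.214, 0.1507]
tool_rot: [-0.747, 1.439, 0.747]
wrist_force: [0.1, 0.6, -0.9]
gripper_width: 0.02
```

Run:
```python
from h import *
im=get_image("top"); cv2.imwrite("pics/t4.png",cv2.resize(im[100:280,140:480],None,fx=2.3,fy=2.3))
s=state(); print(s["time_s"],s["ee_pos"],s["gripper_width"],s["wrist_force"].round(1)); go((.521,.3775,.15),84.4,s)
```

```text
7.2 [0.56223306 0.21909504 0.1507621 ] 0.01997330047090382 [-3.2  4.3 -1.1]
lin [0.001  0.1236 0.1073] ang [-0.5038  0.0007 -0.0013] deg 29
lin [0.001  0.1236 0.1073] ang [ 2.6378e+00 -1.8000e-03 -1.0000e-03] deg 151
```

View pics/t4.png

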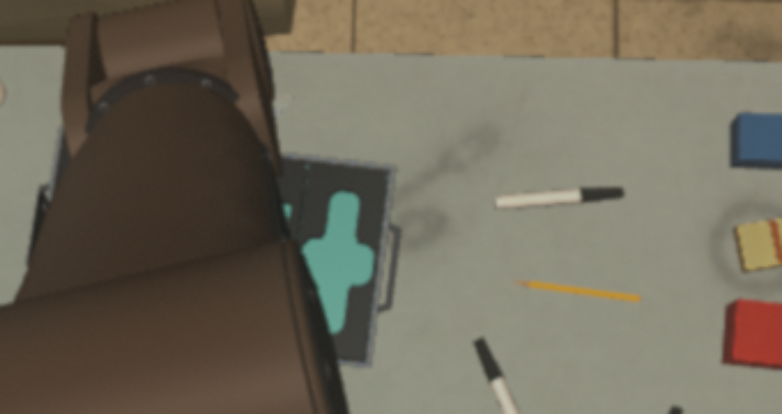

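The bench spot where the cutter lay is empty, so it is in the jaws (opening 20 mm). The arm hides the left part of the tray.

>>> apply_moves(
  targets=[
    {"linear":[0,0.04,0.035],"angular":[-0.14,0,0]},
    {"linear":[0,0.075,0.065],"angular":[-0.28,0,0]},
    {"linear":[0,0.105,0.091],"angular":[-0.42,0,0]},
    {"linear":[0,0.1236,0.1073],"angular":[-0.5038,0,0]},
    {"linear":[0,0.1236,0.1073],"angular":[-0.5038,0,0]},
    {"linear":[0,0.1236,0.1073],"angular":[-0.5038,0,0]},
    {"linear":[0,0.1236,0.1073],"angular":[-0.5038,0,0]},
  ],
)

```text
time_s: 7.9
ee_pos: [0.5266, 0.3705, 0.1508]
tool_rot: [-1.123, 1.263, 1.123]
wrist_force: [0.4, 0.4, -0.6]
gripper_width: 0.0199
```

Run:
```python
from h import *
im=get_image("side"); cv2.imwrite("pics/s5.png",cv2.resize(im[90:270,220:400],None,fx=3.3,fy=3.3,interpolation=cv2.INTER_CUBIC))
s=state(); print(s["time_s"],s["ee_pos"],s["gripper_width"],s["wrist_force"].round(1)); go((.521,.3775,.06),84.4,s)
for d in regions_of("side","cutter_mid"): 
    ys,xs=np.nonzero(d["pixels"]); print(d["conf"],d["extent"])
```

```text
7.95 [0.52677387 0.37038952 0.1508891 ] 0.019542609277314812 [-0.3 -0.2 -0.6]
lin [0.0909 0.0065 0.0064] ang [-0.0194 -0.0002 -0.0003] deg 1
lin [0.0909 0.0065 0.0064] ang [ 3.1222e+00 -4.0000e-04  3.0000e-04] deg 179
0.76 [285.8, 160.2, 48.7, 9.4]
```

View pics/s5.png

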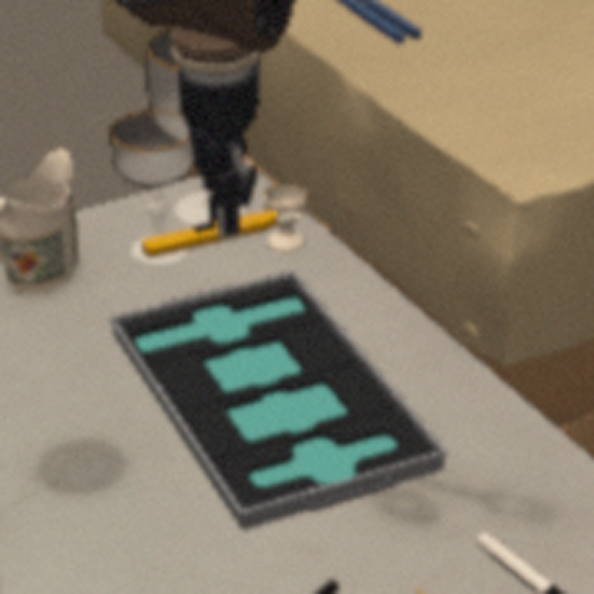

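The side crop shows the cutter level in the jaws over the tray. Its yellow body runs from crop (145,245) to (277,218), with the short end pointing away from the robot.

Run:
```python
from h import *
s=state(); a=np.radians(84.4-90-1.1); u=np.array([np.cos(a),np.sin(a),0])
c=s["ee_pos"]+[0,0,-.0249]
print(proj("side",[c-u*.086,c+u*.058,c]).round(1))
```

```text
[[263.  165.7]
 [303.6 156.3]
 [287.5 160.1]]
```

>>> apply_moves(
  targets=[
    {"linear":[0.0,0.0065,0.0064],"angular":[-0.019,0,0]},
    {"linear":[0.04,0.0065,0.0064],"angular":[-0.019,0,0]},
    {"linear":[0.075,0.0065,0.0064],"angular":[-0.019,0,0]},
    {"linear":[0.09,0.0065,0.0064],"angular":[-0.019,0,0]},
    {"linear":[0.09,0.0065,0.0064],"angular":[-0.019,0,0]},
    {"linear":[0.09,0.0065,0.0064],"angular":[-0.019,0,0]},
  ],
)

```text
time_s: 8.6
ee_pos: [0.5212, 0.3788, 0.062]
tool_rot: [-1.138, 1.252, 1.138]
wrist_force: [-0.6, 0.7, -0.4]
gripper_width: 0.0198
```

Run:
```python
from h import *
im=get_image("side"); cv2.imwrite("pics/s6.png",cv2.resize(im[130:260,240:370],None,fx=4.5,fy=4.5,interpolation=cv2.INTER_CUBIC))
s=state(); print(s["time_s"],s["ee_pos"],s["gripper_width"],s["wrist_force"].round(1)); go((.521,.3775,.042),84.4,s)
```

```text
8.65 [0.52139796 0.37896509 0.06254781] 0.020030402516686245 [ 0.6  0.  -1.1]
lin [ 0.0205  0.0003 -0.0015] ang [0.0017 0.0014 0.0018] deg 0
lin [ 0.0205  0.0003 -0.0015] ang [-3.1399e+00 -2.8000e-03  2.1000e-03] deg 180
```

View pics/s6.png

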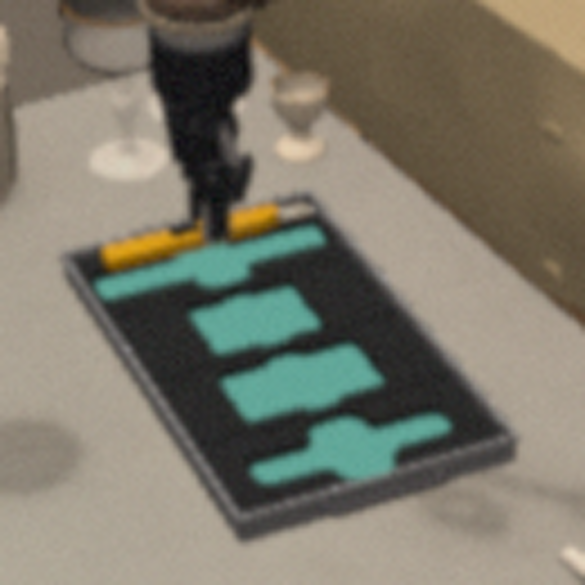

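The cutter sits straight over its long cut-out, with body and blade from crop (100,250) to (312,212). I'll lower and release.

>>> apply_moves(
  targets=[
    {"linear":[0.008,0,-0.0015],"angular":[0,0,0]},
    {"linear":[0.014,0,-0.0015],"angular":[0,0,0]},
    {"linear":[0.018,0,-0.0015],"angular":[0,0,0]},
    {"linear":[0.0205,0,-0.0015],"angular":[0,0,0]},
    {"linear":[0.0205,0,-0.0015],"angular":[0,0,0]},
  ],
)

```text
time_s: 9.15
ee_pos: [0.5205, 0.377, 0.0414]
tool_rot: [-1.138, 1.253, 1.138]
wrist_force: [-3.6, -3.8, 9.0]
gripper_width: 0.0198
```

>>> apply_moves(
  targets=[
    {"linear":[0,0,0],"angular":[0,0,0]},
    {"linear":[0,0,0],"angular":[0,0,0]},
    {"linear":[0,0,0],"angular":[0,0,0]},
    {"linear":[-0.01,0,0],"angular":[0,0,0]},
    {"linear":[-0.03,0,0],"angular":[0,0,0]},
    {"linear":[-0.06,0,0],"angular":[0,0,0]},
    {"linear":[-0.1,0,0],"angular":[0,0,0]},
    {"linear":[-0.12,0,0],"angular":[0,0,0]},
    {"linear":[-0.12,0,0],"angular":[0,0,0]},
  ],
  claw=40,
)

```text
time_s: 10.05
ee_pos: [0.5215, 0.3777, 0.1644]
tool_rot: [-1.138, 1.247, 1.136]
wrist_force: [-0.6, 0.1, -0.6]
gripper_width: 0.0344
```

Run:
```python
from h import *
im=get_image("side"); cv2.imwrite("pics/s7.png",cv2.resize(im[130:260,240:370],None,fx=4.5,fy=4.5,interpolation=cv2.INTER_CUBIC))
s=state(); print(s["time_s"],s["ee_pos"],s["gripper_width"],s["wrist_force"].round(1)); go((.569,-.110,.12),6.2,s)
```

```text
10.1 [0.52086833 0.37726795 0.16228216] 0.03405645402199063 [ 0.1 -0.1 -0.8]
lin [ 0.0416 -0.0945 -0.4805] ang [1.3666e+00 3.2000e-03 8.0000e-04] deg 78
lin [ 0.0416 -0.0945 -0.4805] ang [-1.7749e+00 -9.0000e-04  3.4000e-03] deg 102
```

View pics/s7.png

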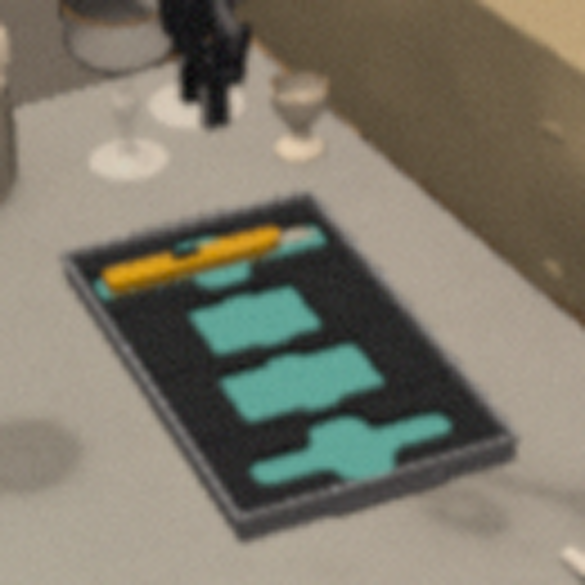

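The cutter lies in its cut-out, from crop (105,280) to (310,232), with teal visible at both ends. I'll check it from above once the arm clears. Next is the marker.

>>> apply_moves(
  targets=[
    {"linear":[0,-0.009,-0.048],"angular":[0.14,0,0]},
    {"linear":[0,-0.018,-0.096],"angular":[0.28,0,0]},
    {"linear":[0,-0.028,-0.144],"angular":[0.42,0,0]},
    {"linear":[0,-0.037,-0.192],"angular":[0.56,0,0]},
    {"linear":[0,-0.047,-0.24],"angular":[0.7,0,0]},
    {"linear":[0,-0.057,-0.288],"angular":[0.84,0,0]},
    {"linear":[0.02,-0.066,-0.336],"angular":[0.98,0,0]},
    {"linear":[0.04,-0.076,-0.384],"angular":[1.12,0,0]},
    {"linear":[0.06,-0.085,-0.432],"angular":[1.26,0,0]},
    {"linear":[0.08,-0.0945,-0.4805],"angular":[1.3666,0,0]},
    {"linear":[0.08,-0.0945,-0.4805],"angular":[1.3666,0,0]},
    {"linear":[0.08,-0.0945,-0.4805],"angular":[1.3666,0,0]},
  ],
)

```text
time_s: 11.3
ee_pos: [0.5678, -0.1116, 0.0788]
tool_rot: [-0.083, 1.572, 0.085]
wrist_force: [-0.1, 0.7, -0.2]
gripper_width: 0.0341
```

Run:
```python
from h import *
im=get_image("top"); cv2.imwrite("pics/t8.png",cv2.resize(im[140:270,140:440],None,fx=2.6,fy=2.6,interpolation=cv2.INTER_CUBIC))
s=state(); print(s["time_s"],s["ee_pos"],s["gripper_width"],s["wrist_force"].round(1)); go((.569,-.110,.033),6.2,s)
for n,z in(("top",.010),):
    for d in regions_of(n,"cutter_mid"): print(d["conf"],d["extent"],fit(n,d["pixels"],(.022,.173,.013),z).round(4))
```

```text
11.35 [ 0.56794899 -0.11018684  0.07961669] 0.03400989295621156 [0.4 0.7 1.2]
lin [0.0466 0.     0.0012] ang [-0.0001 -0.0019 -0.0011] deg 0
lin [0.0466 0.     0.0012] ang [ 3.1415e+00 -1.7000e-03  2.9000e-03] deg 180
0.7 [496.4, 201.9, 13.0, 21.7] [  0.5303  -0.381  -88.6692   0.1859]
0.56 [178.6, 203.1, 17.1, 70.1] [ 0.5193  0.378  84.1126  0.7983]
```

View pics/t8.png

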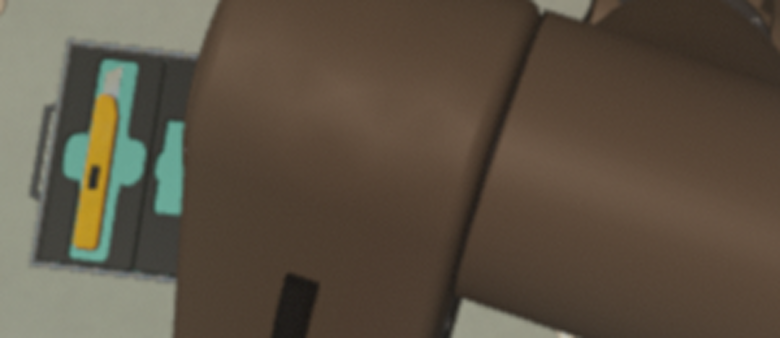

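From above the cutter is well inside its cut-out with teal on all sides, about 3 mm toward +y. I'll use the top-camera seat values from here. Now I'll grip the marker.

>>> apply_moves(
  targets=[
    {"linear":[0.02,0,0.001],"angular":[0,0,0]},
    {"linear":[0.036,0,0.001],"angular":[0,0,0]},
    {"linear":[0.044,0,0.001],"angular":[0,0,0]},
    {"linear":[0.047,0,0.001],"angular":[0,0,0]},
    {"linear":[0.047,0,0.001],"angular":[0,0,0]},
  ],
)

```text
time_s: 11.9
ee_pos: [0.5697, -0.1094, 0.0337]
tool_rot: [-0.086, 1.569, 0.086]
wrist_force: [-0.3, 0.2, -0.2]
gripper_width: 0.0341
```

>>> apply_moves(
  targets=[
    {"linear":[0,0,0],"angular":[0,0,0]},
    {"linear":[0,0,0],"angular":[0,0,0]},
    {"linear":[0,0,0],"angular":[0,0,0]},
    {"linear":[0,0,0],"angular":[0,0,0]},
    {"linear":[0,0,0],"angular":[0,0,0]},
    {"linear":[0,0,0],"angular":[0,0,0]},
  ],
  claw=0,
)

```text
time_s: 12.5
ee_pos: [0.5698, -0.1101, 0.0343]
tool_rot: [-0.085, 1.568, 0.085]
wrist_force: [-1.2, 2.3, 7.1]
gripper_width: 0.0111
```

Run:
```python
from h import *
s=state(); print(s["time_s"],s["ee_pos"],s["gripper_width"],s["wrist_force"].round(1)); go((.4952,.1208,.12),84.4,s)
```

```text
12.5 [ 0.5697816  -0.11007235  0.03433671] 0.011134529279907704 [-1.2  2.3  7.1]
lin [-0.0857  0.2376 -0.0492] ang [-1.3649e+00  7.0000e-04  8.0000e-04] deg 78
lin [-0.0857  0.2376 -0.0492] ang [ 1.7767e+00  8.0000e-04 -8.0000e-04] deg 102
```

>>> apply_moves(
  targets=[
    {"linear":[-0.01,0,0],"angular":[0,0,0]},
    {"linear":[-0.03,0,0],"angular":[0,0,0]},
    {"linear":[-0.05,0,0],"angular":[0,0,0]},
    {"linear":[-0.07,0,0],"angular":[0,0,0]},
    {"linear":[-0.086,0,0],"angular":[0,0,0]},
    {"linear":[-0.086,0,0],"angular":[0,0,0]},
  ],
)

```text
time_s: 13.1
ee_pos: [0.5704, -0.1105, 0.1221]
tool_rot: [-0.086, 1.565, 0.084]
wrist_force: [0.6, 0.6, 0.0]
gripper_width: 0.0107
```

Run:
```python
from h import *
im=get_image("side"); cv2.imwrite("pics/s9.png",cv2.resize(im[190:310,320:440],None,fx=5,fy=5,interpolation=cv2.INTER_CUBIC))
s=state(); print(s["time_s"],s["ee_pos"],s["gripper_width"],s["wrist_force"].round(1)); go((.4952,.1208,.12),84.4,s)
c=s["ee_pos"]+[0,0,-.0263]; a=np.radians(96.2); u=np.array([np.cos(a),np.sin(a),0])*.0675
print((proj("side",[c-u,c,c+u]).round(1)-[320,190])*5)
```

```text
13.15 [ 0.56990045 -0.11035625  0.12067435] 0.010717439815777897 [-0.3 -0.9 -0.4]
lin [ 0.0003  0.2379 -0.0493] ang [-1.3649e+00  1.2000e-03  2.3000e-03] deg 78
lin [ 0.0003  0.2379 -0.0493] ang [ 1.7767e+00  2.5000e-03 -1.3000e-03] deg 102
[[405.  326.5]
 [319.5 263. ]
 [238.5 202.5]]
```

View pics/s9.png

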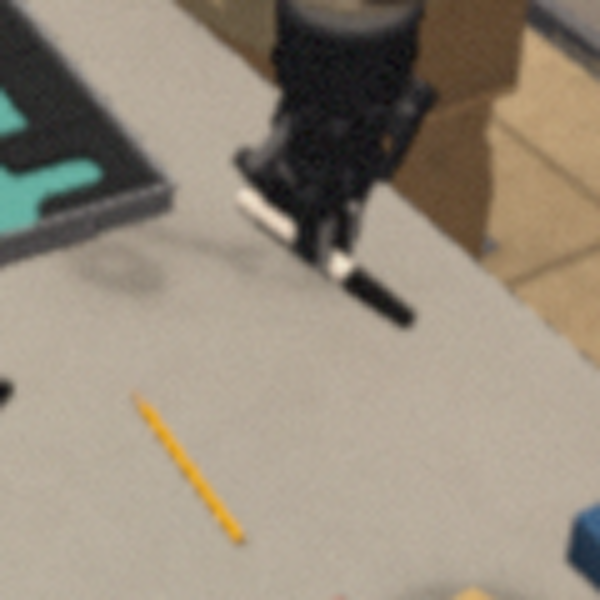

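The marker is held level with its ends at crop (240,197) and (410,320), within about 1 px of prediction. Now to its seat.

>>> apply_moves(
  targets=[
    {"linear":[0,0.024,-0.005],"angular":[-0.14,0,0]},
    {"linear":[0,0.05,-0.01],"angular":[-0.28,0,0]},
    {"linear":[0,0.075,-0.015],"angular":[-0.42,0,0]},
    {"linear":[0,0.1,-0.02],"angular":[-0.56,0,0]},
    {"linear":[0,0.125,-0.026],"angular":[-0.7,0,0]},
    {"linear":[0,0.15,-0.031],"angular":[-0.84,0,0]},
    {"linear":[0,0.175,-0.036],"angular":[-0.98,0,0]},
    {"linear":[0,0.2,-0.041],"angular":[-1.12,0,0]},
    {"linear":[0,0.225,-0.046],"angular":[-1.26,0,0]},
    {"linear":[0,0.238,-0.049],"angular":[-1.365,0,0]},
    {"linear":[0,0.238,-0.049],"angular":[-1.365,0,0]},
    {"linear":[0,0.238,-0.049],"angular":[-1.365,0,0]},
  ],
)

```text
time_s: 14.35
ee_pos: [0.495, 0.121, 0.119]
tool_rot: [-1.135, 1.255, 1.136]
wrist_force: [1.0, -1.7, 0.0]
gripper_width: 0.0108
```

Run:
```python
from h import *
s=state(); print(s["time_s"],s["ee_pos"],s["gripper_width"],s["wrist_force"].round(1)); go((.4952,.1213,.0455),84.4,s)
```

```text
14.35 [0.49503722 0.12098763 0.11896361] 0.010758350062402987 [ 1.  -1.7  0. ]
lin [ 0.0735 -0.0002  0.0003] ang [-0.0021 -0.0001 -0.0008] deg 0
lin [ 0.0735 -0.0002  0.0003] ang [ 3.1395e+00 -1.2000e-03  2.0000e-04] deg 180
```

>>> apply_moves(
  targets=[
    {"linear":[0.03,0,0],"angular":[0,0,0]},
    {"linear":[0.05,0,0],"angular":[0,0,0]},
    {"linear":[0.06,0,0],"angular":[0,0,0]},
    {"linear":[0.068,0,0],"angular":[0,0,0]},
    {"linear":[0.072,0,0],"angular":[0,0,0]},
    {"linear":[0.0735,0,0],"angular":[0,0,0]},
    {"linear":[0.0735,0,0],"angular":[0,0,0]},
  ],
)

```text
time_s: 15.05
ee_pos: [0.4953, 0.1211, 0.0463]
tool_rot: [-1.137, 1.253, 1.136]
wrist_force: [-0.8, 0.3, -0.1]
gripper_width: 0.0105
```

>>> apply_moves(
  targets=[
    {"linear":[0.001,0,0],"angular":[0,0,0]},
    {"linear":[0.0015,0,0],"angular":[0,0,0]},
    {"linear":[0.0015,0,0],"angular":[0,0,0]},
  ],
)

```text
time_s: 15.35
ee_pos: [0.4952, 0.1212, 0.0447]
tool_rot: [-1.137, 1.253, 1.137]
wrist_force: [-0.1, -0.3, -0.3]
gripper_width: 0.0103
```

>>> apply_moves(
  targets=[
    {"linear":[0,0,0],"angular":[0,0,0]},
    {"linear":[0,0,0],"angular":[0,0,0]},
    {"linear":[0,0,0],"angular":[0,0,0]},
    {"linear":[0,0,0],"angular":[0,0,0]},
    {"linear":[-0.01,0,0],"angular":[0,0,0]},
    {"linear":[-0.03,0,0],"angular":[0,0,0]},
    {"linear":[-0.06,0,0],"angular":[0,0,0]},
    {"linear":[-0.09,0,0],"angular":[0,0,0]},
    {"linear":[-0.12,0,0],"angular":[0,0,0]},
    {"linear":[-0.12,0,0],"angular":[0,0,0]},
  ],
  claw=34,
)

```text
time_s: 16.35
ee_pos: [0.4963, 0.1213, 0.1685]
tool_rot: [-1.139, 1.248, 1.133]
wrist_force: [0.4, -0.4, -0.5]
gripper_width: 0.0291
```

Run:
```python
from h import *
s=state(); print(s["time_s"],s["ee_pos"],s["gripper_width"],s["wrist_force"].round(1)); go((.526,-.344,.10),10,s)
im=get_image("side")
for d in regions_of("side","marker_mid"): print(d["conf"],d["extent"],fit("side",d["pixels"],(.017,.135,.016),.01).round(4))
```

```text
16.35 [0.49632017 0.12131942 0.16851413] 0.029115839730404904 [ 0.4 -0.4 -0.5]
lin [ 0.0683 -0.0744 -0.4603] ang [1.2988 0.0053 0.0044] deg 74
lin [ 0.0683 -0.0744 -0.4603] ang [-1.8428 -0.0048  0.0057] deg 106
0.79 [314.5, 325.9, 51.6, 9.1] [ 0.2848 -0.2096 64.1019  0.52  ]
0.55 [309.1, 382.9, 55.1, 15.5] [ 0.1881 -0.3522 74.3463  0.5622]
0.5 [307.1, 279.3, 25.5, 30.8] [ 3.52000e-01 -5.92000e-02 -6.81613e+01  6.06900e-01]
0.46 [317.6, 228.3, 42.5, 10.6] [ 0.4951  0.1262 86.4489  0.6426]
```

>>> apply_moves(
  targets=[
    {"linear":[0,-0.007,-0.046],"angular":[0.14,0,0]},
    {"linear":[0,-0.015,-0.092],"angular":[0.28,0,0]},
    {"linear":[0,-0.022,-0.138],"angular":[0.42,0,0]},
    {"linear":[0,-0.03,-0.184],"angular":[0.56,0,0]},
    {"linear":[0,-0.037,-0.23],"angular":[0.7,0,0]},
    {"linear":[0,-0.045,-0.276],"angular":[0.84,0,0]},
    {"linear":[0.01,-0.052,-0.322],"angular":[0.98,0,0]},
    {"linear":[0.03,-0.06,-0.368],"angular":[1.12,0,0]},
    {"linear":[0.05,-0.067,-0.414],"angular":[1.26,0,0]},
    {"linear":[0.068,-0.074,-0.46],"angular":[1.3,0,0]},
    {"linear":[0.068,-0.074,-0.46],"angular":[1.3,0,0]},
    {"linear":[0.068,-0.074,-0.46],"angular":[1.3,0,0]},
  ],
  claw=78,
)

```text
time_s: 17.65
ee_pos: [0.523, -0.3442, 0.0945]
tool_rot: [-0.133, 1.569, 0.137]
wrist_force: [-0.1, -0.3, 0.9]
gripper_width: 0.0666
```

Run:
```python
from h import *
im=get_image("top"); cv2.imwrite("pics/t10.png",cv2.resize(im[140:300,140:560],None,fx=1.9,fy=1.9,interpolation=cv2.INTER_CUBIC))
s=state(); print(s["time_s"],s["ee_pos"],s["gripper_width"],s["wrist_force"].round(1)); go((.526,-.343,.036),10,s)
get_image("side")
for n in("top","side"):
  for d in regions_of(n,"tags_mid"): print(d["conf"],d["extent"])
  for d in regions_of(n,"marker_mid"): 
    if d["extent"][1]<250: print(n,d["conf"],d["extent"],fit(n,d["pixels"],(.017,.135,.016),.01).round(4))
```

```text
17.7 [ 0.52335464 -0.34326998  0.09538244] 0.06688342227008294 [0.  0.6 0.2]
lin [ 0.0594 -0.0003  0.0027] ang [-0.0014 -0.0015 -0.002 ] deg 0
lin [ 0.0594 -0.0003  0.0027] ang [ 3.1402e+00 -3.2000e-03  2.3000e-03] deg 180
top 0.64 [285.3, 214.3, 10.4, 57.5] [ 0.4965  0.1226 83.8215  0.8068]
top 0.6 [179.2, 201.8, 49.0, 85.0] [ 0.5398  0.3441 81.6504  0.2492]
0.74 [422.4, 325.8, 42.1, 31.5]
0.68 [449.7, 301.0, 32.8, 30.2]
side 0.63 [317.6, 227.2, 40.5, 13.7] [ 0.4971  0.1268 87.6553  0.702 ]
```

View pics/t10.png

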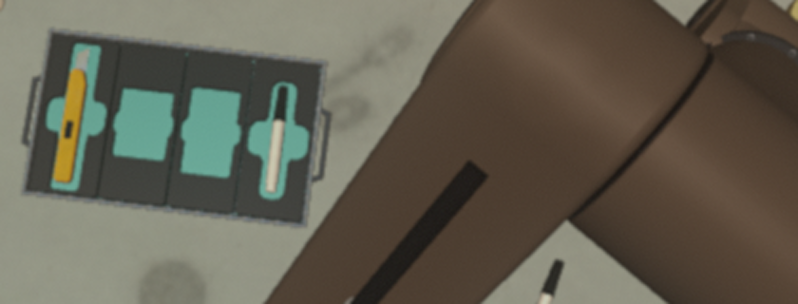

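The top view shows the cutter in its long cut-out and the marker centred in the round-ended one (crop (275,140)). Before the tags I'll work out the fingertip height from the earlier side picture.

Run:
```python
from h import *
# s3.png: TCP (.6535,-.1267,.0364), jaw -9.6deg, opening 42.5mm
z=np.array([np.cos(np.radians(-9.6)),np.sin(np.radians(-9.6)),0])
for zz in(0,.005,.01,.015,.02):
    P=[np.array([.6535,-.1267,zz])+z*o for o in(-.036,-.021,.021,.036)]
    print(zz,((proj("side",P)-[320,170])*4).round(0).tolist())
im=cv2.imread("pics/s3.png")[260:400,260:440]; cv2.imwrite("pics/s3c.png",cv2.resize(im,None,fx=4,fy=4))
```

```text
0 [[307.0, 376.0], [325.0, 371.0], [376.0, 357.0], [394.0, 352.0]]
0.005 [[308.0, 371.0], [326.0, 366.0], [377.0, 352.0], [395.0, 347.0]]
0.01 [[308.0, 366.0], [327.0, 360.0], [378.0, 346.0], [396.0, 342.0]]
0.015 [[309.0, 360.0], [327.0, 355.0], [378.0, 341.0], [396.0, 336.0]]
0.02 [[310.0, 355.0], [328.0, 350.0], [379.0, 336.0], [397.0, 331.0]]
```

View pics/s3c.png

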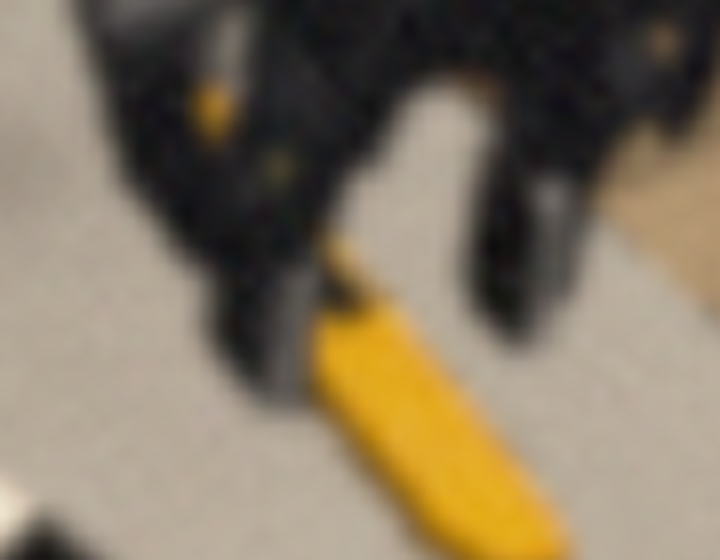

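The fingertips reach about 18 mm ahead of the TCP at a 42 mm opening, consistent with 25 mm shut and 12 mm open. That is about 17.7 mm at 48 mm, so I'll grip the tags at TCP z ≈ 0.028, with the tips 10 mm above the underside.

>>> apply_moves(
  targets=[
    {"linear":[0.03,0,0.0027],"angular":[0,0,0]},
    {"linear":[0.05,0,0.0027],"angular":[0,0,0]},
    {"linear":[0.06,0,0.0027],"angular":[0,0,0]},
    {"linear":[0.0675,0,0.0027],"angular":[0,0,0]},
    {"linear":[0.0675,0,0.0027],"angular":[0,0,0]},
  ],
)

```text
time_s: 18.45
ee_pos: [0.5266, -0.3431, 0.0287]
tool_rot: [-0.136, 1.567, 0.137]
wrist_force: [-0.2, -0.1, 0.6]
gripper_width: 0.0666
```

>>> apply_moves(
  targets=[
    {"linear":[0,0,0],"angular":[0,0,0]},
    {"linear":[0,0,0],"angular":[0,0,0]},
    {"linear":[0,0,0],"angular":[0,0,0]},
    {"linear":[0,0,0],"angular":[0,0,0]},
    {"linear":[0,0,0],"angular":[0,0,0]},
    {"linear":[0,0,0],"angular":[0,0,0]},
  ],
  claw=0,
)

```text
time_s: 19.05
ee_pos: [0.5271, -0.3438, 0.0302]
tool_rot: [-0.137, 1.565, 0.135]
wrist_force: [0.1, 0.7, 6.7]
gripper_width: 0.0466
```

>>> apply_moves(
  targets=[
    {"linear":[-0.01,0,0],"angular":[0,0,0]},
    {"linear":[-0.03,0,0],"angular":[0,0,0]},
    {"linear":[-0.06,0,0],"angular":[0,0,0]},
    {"linear":[-0.09,0,0],"angular":[0,0,0]},
    {"linear":[-0.1,0,0],"angular":[0,0,0]},
    {"linear":[-0.1,0,0],"angular":[0,0,0]},
  ],
)

```text
time_s: 19.65
ee_pos: [0.527, -0.3437, 0.1307]
tool_rot: [-0.138, 1.564, 0.134]
wrist_force: [0.1, -0.8, -0.4]
gripper_width: 0.0461
```

Run:
```python
from h import *
im=get_image("side"); cv2.imwrite("pics/s11.png",cv2.resize(im[220:360,360:500],None,fx=3.5,fy=3.5,interpolation=cv2.INTER_CUBIC))
s=state(); print(s["time_s"],s["ee_pos"],s["gripper_width"],s["wrist_force"].round(1)); go((.503,.206,.13),84.4,s)
for d in regions_of("side","tags_mid"): print(d["conf"],d["extent"],fit("side",d["pixels"],(.095,.048,.018),s["ee_pos"][2]-.0295).round(4))
```

```text
19.7 [ 0.5265446  -0.34339105  0.12921399] 0.046251959095408066 [-0.4 -0.3 -1.1]
lin [-0.001   0.5452  0.0714] ang [-1.2999e+00  1.0000e-04  8.0000e-04] deg 74
lin [-0.001   0.5452  0.0714] ang [ 1.8417e+00  8.0000e-04 -2.0000e-04] deg 106
0.93 [429.1, 302.1, 44.7, 26.9] [  0.5301  -0.3413 -79.9905   0.5997]
0.37 [284.4, 189.7, 50.0, 12.7] [ 0.442   0.2599 11.3194  0.4404]
```

View pics/s11.png

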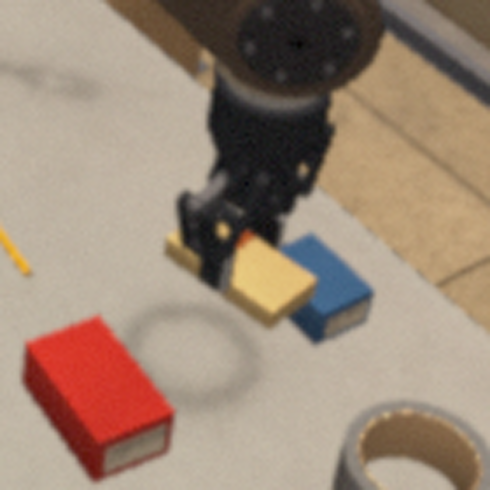

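The tags are held level, the red box and the blue box are untouched. Now to the tags seat.

>>> apply_moves(
  targets=[
    {"linear":[0,0.045,0.006],"angular":[-0.11,0,0]},
    {"linear":[0,0.09,0.012],"angular":[-0.22,0,0]},
    {"linear":[0,0.135,0.018],"angular":[-0.33,0,0]},
    {"linear":[0,0.18,0.024],"angular":[-0.44,0,0]},
    {"linear":[0,0.225,0.029],"angular":[-0.55,0,0]},
    {"linear":[0,0.27,0.035],"angular":[-0.66,0,0]},
    {"linear":[0,0.315,0.041],"angular":[-0.77,0,0]},
    {"linear":[0,0.36,0.047],"angular":[-0.88,0,0]},
    {"linear":[0,0.405,0.053],"angular":[-0.99,0,0]},
    {"linear":[0,0.45,0.059],"angular":[-1.1,0,0]},
    {"linear":[0,0.495,0.065],"angular":[-1.21,0,0]},
    {"linear":[0,0.53,0.07],"angular":[-1.3,0,0]},
  ],
)

```text
time_s: 20.95
ee_pos: [0.5032, 0.193, 0.1276]
tool_rot: [-1.14, 1.253, 1.142]
wrist_force: [0.5, 0.4, 1.0]
gripper_width: 0.0463
```

Run:
```python
from h import *
get_image("side")
s=state(); print(s["time_s"],s["ee_pos"],s["gripper_width"],s["wrist_force"].round(1)); go((.503,.206,.06),84.4,s)
```

```text
21.0 [0.50318712 0.19636712 0.127682  ] 0.04640891161445453 [-2.1  2.7 -0.8]
lin [0.0677 0.0009 0.0096] ang [ 0.0122  0.0003 -0.0016] deg 1
lin [0.0677 0.0009 0.0096] ang [-3.1294e+00  2.5000e-03  5.0000e-04] deg 179
```

>>> apply_moves(
  targets=[
    {"linear":[0.0,0.001,0.01],"angular":[0.01,0,0]},
    {"linear":[0.03,0.001,0.01],"angular":[0.01,0,0]},
    {"linear":[0.055,0.001,0.01],"angular":[0.01,0,0]},
    {"linear":[0.067,0.001,0.01],"angular":[0.01,0,0]},
    {"linear":[0.067,0.001,0.01],"angular":[0.01,0,0]},
    {"linear":[0.067,0.001,0.01],"angular":[0.01,0,0]},
  ],
)

```text
time_s: 21.6
ee_pos: [0.5045, 0.2004, 0.0622]
tool_rot: [-1.129, 1.259, 1.129]
wrist_force: [-0.2, -0.6, -0.0]
gripper_width: 0.0459
```

Run:
```python
from h import *
im=get_image("side"); cv2.imwrite("pics/s12.png",cv2.resize(im[150:270,240:360],None,fx=4,fy=4,interpolation=cv2.INTER_CUBIC))
s=state(); print(s["time_s"],s["ee_pos"],s["gripper_width"],s["wrist_force"].round(1)); go((.503,.206,.042),84.4,s)
for d in regions_of("side","tags_mid"): print(d["conf"],d["extent"],fit("side",d["pixels"],(.095,.048,.018),s["ee_pos"][2]-.0295).round(4))
```

```text
21.65 [0.50465663 0.20055919 0.06265656] 0.04611385231662286 [-1.1 -0.2 -0.9]
lin [0.0207 0.0023 0.0052] ang [-0.0108  0.0004  0.0007] deg 1
lin [0.0207 0.0023 0.0052] ang [ 3.1308e+00  1.1000e-03 -6.0000e-04] deg 179
0.68 [309.4, 208.8, 31.8, 18.0] [  0.5064   0.2016 -10.9219   0.6157]
```

>>> apply_moves(
  targets=[
    {"linear":[0,0.0028,0.0056],"angular":[-0.011,0,0]},
    {"linear":[0.0,0.0028,0.0056],"angular":[-0.011,0,0]},
    {"linear":[0.008,0.0028,0.0056],"angular":[-0.011,0,0]},
    {"linear":[0.015,0.0028,0.0056],"angular":[-0.011,0,0]},
    {"linear":[0.019,0.0028,0.0056],"angular":[-0.011,0,0]},
    {"linear":[0.0215,0.0028,0.0056],"angular":[-0.011,0,0]},
    {"linear":[0.0215,0.0028,0.0056],"angular":[-0.011,0,0]},
  ],
)

```text
time_s: 22.4
ee_pos: [0.502, 0.2066, 0.0403]
tool_rot: [-1.138, 1.254, 1.138]
wrist_force: [-0.0, -0.1, -1.0]
gripper_width: 0.0459
```

>>> apply_moves(
  targets=[
    {"linear":[0.0008,0,0],"angular":[0,0,0]},
    {"linear":[0.0008,0,0],"angular":[0,0,0]},
  ],
)

```text
time_s: 22.6
ee_pos: [0.502, 0.2066, 0.0402]
tool_rot: [-1.138, 1.253, 1.138]
wrist_force: [-2.4, -0.5, 9.4]
gripper_width: 0.0465
```

>>> apply_moves(
  targets=[
    {"linear":[0,0,0],"angular":[0,0,0]},
    {"linear":[0,0,0],"angular":[0,0,0]},
    {"linear":[0,0,0],"angular":[0,0,0]},
    {"linear":[0,0,0],"angular":[0,0,0]},
    {"linear":[-0.01,0,0],"angular":[0,0,0]},
    {"linear":[-0.03,0,0],"angular":[0,0,0]},
    {"linear":[-0.06,0,0],"angular":[0,0,0]},
    {"linear":[-0.09,0,0],"angular":[0,0,0]},
    {"linear":[-0.12,0,0],"angular":[0,0,0]},
    {"linear":[-0.12,0,0],"angular":[0,0,0]},
    {"linear":[-0.12,0,0],"angular":[0,0,0]},
  ],
  claw=68,
)

```text
time_s: 23.7
ee_pos: [0.502, 0.2066, 0.1605]
tool_rot: [-1.138, 1.252, 1.137]
wrist_force: [0.2, -0.5, -1.2]
gripper_width: 0.0581
```

Run:
```python
from h import *
im=get_image("side"); cv2.imwrite("pics/s13.png",cv2.resize(im[150:270,240:360],None,fx=4,fy=4,interpolation=cv2.INTER_CUBIC))
s=state(); print(s["time_s"],s["ee_pos"],s["gripper_width"],s["wrist_force"].round(1)); go((.632,-.326,.13),0,s)
for d in regions_of("side","tags_mid"): print(d["conf"],d["extent"],fit("side",d["pixels"],(.095,.048,.018),.010).round(4))
for d in regions_of("side","blue_box_mid"): print(d["conf"],d["extent"],fit("side",d["pixels"],(.072,.051,.035),0).round(4))
```

```text
23.75 [0.50174905 0.20653601 0.15968913] 0.05810774976137423 [-0.7  0.8 -0.8]
lin [ 0.0296 -0.181  -0.5175] ang [ 1.4742e+00  0.0000e+00 -1.0000e-04] deg 84
lin [ 0.0296 -0.181  -0.5175] ang [-1.6674e+00  1.0000e-04  0.0000e+00] deg 96
0.71 [306.3, 211.8, 31.6, 18.0] [ 0.5037  0.2103 -4.226   0.9368]
0.85 [448.5, 302.6, 29.7, 33.4] [ 0.6334 -0.3232 88.2329  0.9352]
```

View pics/s13.png

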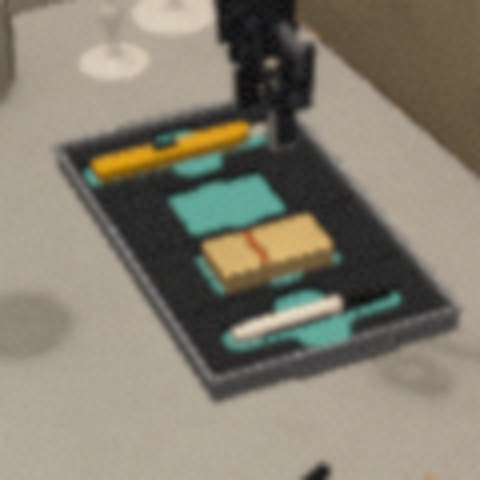

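The side crop shows cutter, tags (265,245) and marker down in their cut-outs, with only the box cut-out empty. Now the blue box.

>>> apply_moves(
  targets=[
    {"linear":[0,-0.016,-0.046],"angular":[0.135,0,0]},
    {"linear":[0,-0.032,-0.092],"angular":[0.27,0,0]},
    {"linear":[0,-0.048,-0.138],"angular":[0.405,0,0]},
    {"linear":[0,-0.064,-0.184],"angular":[0.54,0,0]},
    {"linear":[0,-0.08,-0.23],"angular":[0.675,0,0]},
    {"linear":[0,-0.096,-0.276],"angular":[0.81,0,0]},
    {"linear":[0,-0.112,-0.322],"angular":[0.945,0,0]},
    {"linear":[0,-0.128,-0.368],"angular":[1.08,0,0]},
    {"linear":[0.01,-0.144,-0.414],"angular":[1.215,0,0]},
    {"linear":[0.02,-0.16,-0.46],"angular":[1.35,0,0]},
    {"linear":[0.03,-0.181,-0.5175],"angular":[1.48,0,0]},
    {"linear":[0.03,-0.181,-0.5175],"angular":[1.48,0,0]},
  ],
  claw=88,
)

```text
time_s: 25.05
ee_pos: [0.6318, -0.3304, 0.1268]
tool_rot: [0.011, 1.573, -0.01]
wrist_force: [-1.2, 0.4, -0.5]
gripper_width: 0.075
```

>>> apply_moves(
  targets=[
    {"linear":[0,0,0],"angular":[0,0,0]},
    {"linear":[0,0,0],"angular":[0,0,0]},
  ],
)

```text
time_s: 25.25
ee_pos: [0.6319, -0.3248, 0.1288]
tool_rot: [0.005, 1.572, -0.003]
wrist_force: [-1.0, -0.3, 0.8]
gripper_width: 0.075
```

Run:
```python
from h import *
s=state(); print(s["time_s"],s["ee_pos"],s["gripper_width"],s["wrist_force"].round(1)); go((.632,-.3265,.033),-1,s)
```

```text
25.25 [ 0.63187547 -0.32482351  0.12877189] 0.07497623955416803 [-1.  -0.3  0.8]
lin [ 0.0958 -0.0018  0.0003] ang [ 0.0128 -0.0015 -0.0013] deg 1
lin [ 0.0958 -0.0018  0.0003] ang [-3.1288e+00  2.0000e-03 -2.4000e-03] deg 179
```

>>> apply_moves(
  targets=[
    {"linear":[0.03,-0.0018,0],"angular":[0.013,0,0]},
    {"linear":[0.06,-0.0018,0],"angular":[0.013,0,0]},
    {"linear":[0.08,-0.0018,0],"angular":[0.013,0,0]},
    {"linear":[0.09,-0.0018,0],"angular":[0.013,0,0]},
    {"linear":[0.096,-0.0018,0],"angular":[0.013,0,0]},
    {"linear":[0.096,-0.0018,0],"angular":[0.013,0,0]},
  ],
)

```text
time_s: 25.85
ee_pos: [0.6324, -0.3269, 0.0338]
tool_rot: [0.014, 1.571, -0.014]
wrist_force: [-0.4, -0.3, 0.4]
gripper_width: 0.075
```

>>> apply_moves(
  targets=[
    {"linear":[0,0,0],"angular":[0,0,0]},
    {"linear":[0,0,0],"angular":[0,0,0]},
    {"linear":[0,0,0],"angular":[0,0,0]},
    {"linear":[0,0,0],"angular":[0,0,0]},
    {"linear":[0,0,0],"angular":[0,0,0]},
    {"linear":[0,0,0],"angular":[0,0,0]},
  ],
  claw=0,
)

```text
time_s: 26.45
ee_pos: [0.6328, -0.328, 0.0351]
tool_rot: [0.014, 1.569, -0.016]
wrist_force: [0.1, 1.6, 6.6]
gripper_width: 0.0503
```

>>> apply_moves(
  targets=[
    {"linear":[-0.01,0,0],"angular":[0,0,0]},
    {"linear":[-0.03,0,0],"angular":[0,0,0]},
    {"linear":[-0.06,0,0],"angular":[0,0,0]},
    {"linear":[-0.09,0,0],"angular":[0,0,0]},
    {"linear":[-0.12,0,0],"angular":[0,0,0]},
    {"linear":[-0.12,0,0],"angular":[0,0,0]},
    {"linear":[-0.12,0,0],"angular":[0,0,0]},
  ],
)

```text
time_s: 27.15
ee_pos: [0.6322, -0.3278, 0.1546]
tool_rot: [0.014, 1.57, -0.015]
wrist_force: [-0.2, 0.0, -1.6]
gripper_width: 0.0501
```

Run:
```python
from h import *
get_image("side")
s=state(); print(s["time_s"],s["ee_pos"],s["gripper_width"],s["wrist_force"].round(1)); go((.512,.2913,.15),84.4,s)
for d in regions_of("side","blue_box_mid"): print(d["conf"],d["extent"],fit("side",d["pixels"],(.072,.051,.035),s["ee_pos"][2]-.033).round(4))
```

```text
27.2 [ 0.63189066 -0.32751493  0.15338287] 0.0500348055142111 [ 0.2  0.4 -2. ]
lin [ 0.0037  0.6164 -0.1315] ang [-1.4919e+00 -1.0000e-04 -8.0000e-04] deg 85
lin [ 0.0037  0.6164 -0.1315] ang [ 1.6497e+00 -8.0000e-04  1.0000e-04] deg 95
0.82 [459.2, 270.6, 35.7, 29.0] [ 0.6356 -0.3252 85.8354  0.6216]
```

>>> apply_moves(
  targets=[
    {"linear":[0,0.045,-0.0096],"angular":[-0.11,0,0]},
    {"linear":[0,0.09,-0.0192],"angular":[-0.22,0,0]},
    {"linear":[0,0.135,-0.0288],"angular":[-0.33,0,0]},
    {"linear":[0,0.18,-0.0384],"angular":[-0.44,0,0]},
    {"linear":[0,0.225,-0.048],"angular":[-0.55,0,0]},
    {"linear":[0,0.27,-0.0576],"angular":[-0.66,0,0]},
    {"linear":[0,0.315,-0.0672],"angular":[-0.77,0,0]},
    {"linear":[0,0.36,-0.0768],"angular":[-0.88,0,0]},
    {"linear":[0,0.405,-0.0864],"angular":[-0.99,0,0]},
    {"linear":[0,0.45,-0.096],"angular":[-1.1,0,0]},
    {"linear":[0,0.495,-0.1056],"angular":[-1.21,0,0]},
    {"linear":[0,0.53,-0.113],"angular":[-1.32,0,0]},
  ],
)

```text
time_s: 28.45
ee_pos: [0.528, 0.2065, 0.1527]
tool_rot: [-1.012, 1.324, 1.013]
wrist_force: [0.6, -0.3, -1.0]
gripper_width: 0.0505
```

>>> apply_moves(
  targets=[
    {"linear":[0,0,0],"angular":[0,0,0]},
    {"linear":[0,0,0],"angular":[0,0,0]},
  ],
)

```text
time_s: 28.65
ee_pos: [0.5287, 0.2048, 0.1528]
tool_rot: [-1.009, 1.326, 1.01]
wrist_force: [0.8, -0.3, -1.7]
gripper_width: 0.0504
```

Run:
```python
from h import *
s=state(); print(s["time_s"],s["ee_pos"],s["gripper_width"],s["wrist_force"].round(1)); go((.512,.2913,.07),84.4,s)
```

```text
28.65 [0.5286844  0.20478438 0.15280375] 0.050433063899682405 [ 0.8 -0.3 -1.7]
lin [0.0828 0.0389 0.0791] ang [-0.171  -0.0008 -0.0015] deg 10
lin [0.0828 0.0389 0.0791] ang [ 2.9706e+00 -2.2000e-03  1.1000e-03] deg 170
```

>>> apply_moves(
  targets=[
    {"linear":[0,0.02,0.04],"angular":[-0.09,0,0]},
    {"linear":[0,0.039,0.079],"angular":[-0.171,0,0]},
    {"linear":[0,0.039,0.079],"angular":[-0.171,0,0]},
    {"linear":[0.03,0.039,0.079],"angular":[-0.171,0,0]},
    {"linear":[0.06,0.039,0.079],"angular":[-0.171,0,0]},
    {"linear":[0.083,0.039,0.079],"angular":[-0.171,0,0]},
    {"linear":[0.083,0.039,0.079],"angular":[-0.171,0,0]},
    {"linear":[0.083,0.039,0.079],"angular":[-0.171,0,0]},
  ],
)

```text
time_s: 29.45
ee_pos: [0.5132, 0.2898, 0.0708]
tool_rot: [-1.135, 1.256, 1.135]
wrist_force: [0.3, 0.5, -1.1]
gripper_width: 0.0506
```

Run:
```python
from h import *
im=get_image("side"); cv2.imwrite("pics/s14.png",cv2.resize(im[140:260,240:360],None,fx=4,fy=4,interpolation=cv2.INTER_CUBIC))
s=state(); print(s["time_s"],s["ee_pos"],s["gripper_width"],s["wrist_force"].round(1)); go((.512,.2913,.0455),84.4,s)
for d in regions_of("side","blue_box_mid"): print(d["conf"],d["extent"],fit("side",d["pixels"],(.072,.051,.035),s["ee_pos"][2]-.0345).round(4))
```

```text
29.5 [0.51346877 0.29015012 0.07149165] 0.050327278342914276 [ 0.6  0.3 -0.8]
lin [0.026  0.0016 0.001 ] ang [-0.0025  0.0004  0.0006] deg 0
lin [0.026  0.0016 0.001 ] ang [ 3.139e+00  1.000e-03 -6.000e-04] deg 180
0.81 [295.4, 191.4, 25.8, 19.1] [ 0.5032  0.3085 62.2107  0.4679]
0.55 [306.6, 214.6, 30.3, 17.3] [ 0.4824  0.1666 14.7474  0.7038]
```

>>> apply_moves(
  targets=[
    {"linear":[0.01,0.0016,0.001],"angular":[0,0,0]},
    {"linear":[0.018,0.0016,0.001],"angular":[0,0,0]},
    {"linear":[0.023,0.0016,0.001],"angular":[0,0,0]},
    {"linear":[0.0255,0.0016,0.001],"angular":[0,0,0]},
    {"linear":[0.0255,0.0016,0.001],"angular":[0,0,0]},
  ],
)

```text
time_s: 30.05
ee_pos: [0.5111, 0.2921, 0.0452]
tool_rot: [-1.136, 1.254, 1.136]
wrist_force: [0.1, -0.3, -0.2]
gripper_width: 0.0505
```

>>> apply_moves(
  targets=[
    {"linear":[0.0008,0,0],"angular":[0,0,0]},
    {"linear":[0.0012,0,0],"angular":[0,0,0]},
  ],
)

```text
time_s: 30.25
ee_pos: [0.5112, 0.2921, 0.0451]
tool_rot: [-1.136, 1.254, 1.136]
wrist_force: [-5.6, -2.8, 18.6]
gripper_width: 0.0506
```

Contact came at 0.0451, which matches the box underside on the floor at 10 mm. Releasing and retreating.

>>> apply_moves(
  targets=[
    {"linear":[0,0,0],"angular":[0,0,0]},
    {"linear":[0,0,0],"angular":[0,0,0]},
    {"linear":[0,0,0],"angular":[0,0,0]},
    {"linear":[0,0,0],"angular":[0,0,0]},
    {"linear":[-0.01,0,0],"angular":[0,0,0]},
    {"linear":[-0.03,0,0],"angular":[0,0,0]},
    {"linear":[-0.06,0,0],"angular":[0,0,0]},
    {"linear":[-0.1,0,0],"angular":[0,0,0]},
    {"linear":[-0.14,0,0],"angular":[0,0,0]},
    {"linear":[-0.16,0,0],"angular":[0,0,0]},
    {"linear":[-0.16,0,0],"angular":[0,0,0]},
  ],
  claw=73,
)

```text
time_s: 31.35
ee_pos: [0.512, 0.2924, 0.2078]
tool_rot: [-1.137, 1.248, 1.134]
wrist_force: [0.2, 0.6, 0.4]
gripper_width: 0.0623
```

Run:
```python
from h import *
s=state(); print(s["time_s"],s["ee_pos"],s["gripper_width"],s["wrist_force"].round(1)); go((.55,-.2,.22),20,s)
```

```text
31.35 [0.51201797 0.29240432 0.2077727 ] 0.06230457110133801 [0.2 0.6 0.4]
lin [-0.0132 -0.0863 -0.4862] ang [1.1232 0.0056 0.003 ] deg 64
lin [-0.0132 -0.0863 -0.4862] ang [-2.0184 -0.0033  0.0063] deg 116
```

Moving aside so the top camera can see the tray.

>>> apply_moves(
  targets=[
    {"linear":[-0.01,-0.008,-0.045],"angular":[0.1,0,0]},
    {"linear":[-0.013,-0.016,-0.09],"angular":[0.2,0,0]},
    {"linear":[-0.013,-0.024,-0.135],"angular":[0.3,0,0]},
    {"linear":[-0.013,-0.032,-0.18],"angular":[0.4,0,0]},
    {"linear":[-0.013,-0.04,-0.225],"angular":[0.5,0,0]},
    {"linear":[-0.013,-0.048,-0.27],"angular":[0.6,0,0]},
    {"linear":[-0.013,-0.056,-0.315],"angular":[0.7,0,0]},
    {"linear":[-0.013,-0.064,-0.36],"angular":[0.8,0,0]},
    {"linear":[-0.013,-0.072,-0.405],"angular":[0.9,0,0]},
    {"linear":[-0.013,-0.08,-0.45],"angular":[1.0,0,0]},
    {"linear":[-0.013,-0.086,-0.486],"angular":[1.1,0,0]},
    {"linear":[-0.013,-0.086,-0.486],"angular":[1.1,0,0]},
  ],
)

```text
time_s: 32.55
ee_pos: [0.5487, -0.204, 0.2159]
tool_rot: [-0.286, 1.552, 0.287]
wrist_force: [-0.3, 0.7, -0.2]
gripper_width: 0.0624
```

Run:
```python
from h import *
t=get_image("top"); d=get_image("side")
a=cv2.resize(t[145:270,140:330],(760,500)); a=cv2.resize(a,(440,290)); b=cv2.resize(d[160:260,240:370],(377,290),interpolation=cv2.INTER_CUBIC)
lo=cv2.resize(d[160:480],(580,290)); o=np.zeros((580,800,3),np.uint8); o[:290,:417]=cv2.resize(t[145:270,140:320],(417,290),interpolation=cv2.INTER_CUBIC); o[:290,420:797]=b; o[290:,:580]=lo
cv2.imwrite("pics/final.png",o)
for n in("top","side"):
  for l,sz,z in(("cutter_mid",(.022,.173,.013),.01),("marker_mid",(.017,.135,.016),.01),("tags_mid",(.095,.048,.018),.01),("blue_box_mid",(.072,.051,.035),.01),("pencil_mid",(.007,.136,.007),0),("red_box_mid",(.102,.064,.045),0)):
    for r in regions_of(n,l):
      if r["conf"]>.4: print(n,l,round(r["conf"],2),r["extent"][:2],fit(n,r["pixels"],sz,z).round(3))
s=state(); print(s["time_s"],s["wrist_force"].round(1))
```

```text
top cutter_mid 0.69 [178.8, 202.3] [ 0.52   0.378 84.35   0.768]
top marker_mid 0.72 [214.8, 205.3] [ 0.483  0.323 88.35   0.155]
top blue_box_mid 0.81 [212.4, 203.6] [ 0.513  0.293 -7.888  0.878]
side cutter_mid 0.75 [282.4, 189.4] [ 0.512  0.384 83.778  0.709]
side cutter_mid 0.52 [307.8, 213.8] [ 0.509  0.214 88.216  0.42 ]
side marker_mid 0.84 [313.2, 326.1] [ 0.285 -0.209 66.664  0.602]
side marker_mid 0.59 [305.8, 279.1] [ 3.4900e-01 -5.9000e-02 -6.3608e+01  5.8600e-01]
side marker_mid 0.49 [317.8, 229.4] [ 0.5    0.125 82.881  0.543]
side tags_mid 0.55 [306.7, 213.3] [ 0.505  0.212 -6.016  0.901]
side blue_box_mid 0.85 [296.0, 196.1] [  0.515   0.299 -82.571   0.762]
side blue_box_mid 0.44 [388.6, 335.5] [  0.42   -0.345 -87.617   0.65 ]
side red_box_mid 0.93 [387.2, 336.1] [ 0.424 -0.328 83.959  0.945]
33.25 [-0.3  0.5 -0.8]
```

View pics/final.png

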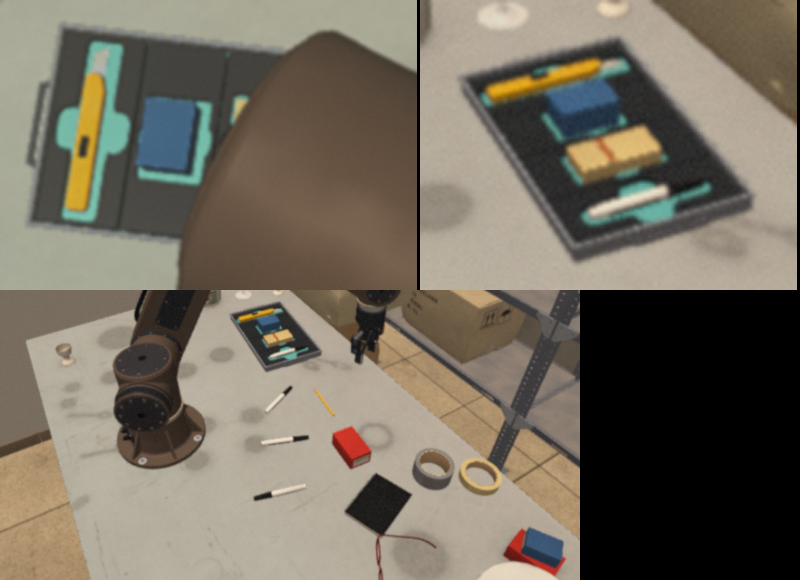

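Run:
```python
from h import *
t0=cv2.imread("pics/top0.png"); t=get_image("top"); f=cv2.absdiff(t0,t).max(2)
print("tureen/jug/glass diff",[np.mean(f[r]>50).round(4) for r in(np.s_[285:385,60:150],np.s_[210:280,45:110],np.s_[115:210,60:150])])
p=unproj("side",[(72,226)],.03)[0]; print("cup",p, proj("top",[p]))
p=proj("top",[p])[0].astype(int)
b=np.hstack([cv2.resize(i[270:480,0:200],(380,400)) for i in(t0,t)]); cv2.imwrite("pics/cmp.png",b)
```

```text
tureen/jug/glass diff [np.float64(0.9238), np.float64(0.5712), np.float64(0.8746)]
cup [-0.15849052  0.51320812  0.03      ] [[ 94.37231604 506.03823725]]
```

View pics/cmp.png

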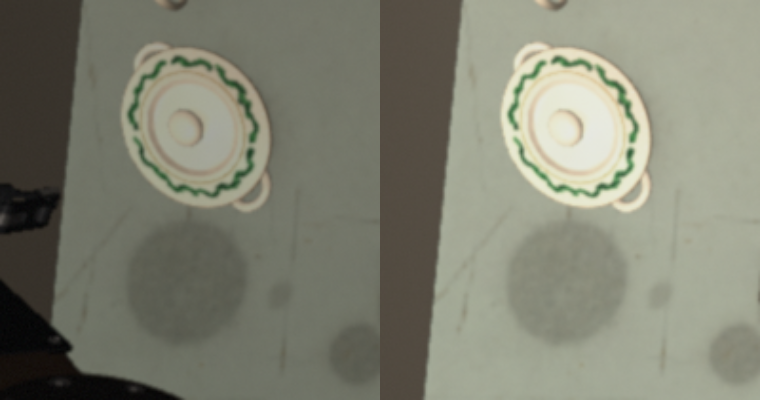

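The tureen has not moved, and the difference is exposure only. The cup was hidden behind the parked arm at the start. Handing in.

```bash
python3 -c "
from cell import *
print(finish_job())"
```

```text
the job is handed in; nothing more can be done
None
```

All four kit items are back in their own cut-outs, placed in the order asked: cutter, white marker, tags, blue box. I handed the job in at about 33 s, with the arm clear. I took the pen farthest from the base, 0.58 m away; the other three were 0.36 to 0.40 m.

**Final checks**
- **Seating:** the side picture shows each item down in its cut-out with teal floor visible around it. The cutter and box met the floor at about the expected height (9 N and 19 N); the tags pressed on it at 9 N. The marker was let go at its computed floor height without a contact reading.
- **From above:** the last top view shows the cutter and box inside their cut-outs. The cutter is about 3 mm off centre.
- **Left alone:** the red box fits at its starting spot within about 1 mm. The pencil looks unmoved in the picture.

**Checks that disagreed or were weak**
- In the last top view the arm hid the marker and most of the tags. The marker was seen well seated from above earlier; the tags were checked only from the side.
- The side camera reads up to about 7 mm further to +y than the top camera for items in the tray. Some of the final detections were wrong, such as a "marker" where the box is. The pencil was not detected again.
- My image-difference check on the tableware showed large changes (57–92% of pixels). A side-by-side view of the dish area showed only a brightness shift; the jug and glasses I did not compare that closely.

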